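# Shut the supply valve, then open the interlocked bleed valve of a hose test stand

### The arm

A 6-joint arm with a two-finger parallel gripper is mounted at the origin on the work surface. World frame = base frame: x ahead of the robot, y to its left, z up, the work surface at z = 0. Lengths are in m, angles in rad, forces in N, time in s.
With the tool pointing down it reaches from about 0.4 to 0.925 m from the base axis. Payload 3.4 kg.
Tool frame: the origin (TCP) lies midway between the tips of the shut fingers; the grasp point (between the pads) lies 19 mm behind it; z points along the fingers, y is the line along which they close (so a half turn about z gives the same grasp; the last joint's range is limited). The gripper opens to 85 mm and grips with 20 to 120 N. Pads are 22 mm wide; open, the fingers measure 114 mm over their backs; the gripper's body (76 mm by 85 mm) begins 54 mm behind the grasp point. The pads swing forward as they close: fully open they stand 13 mm farther back than shut.
Start: joints at [-1.306, 0.307, 1.506, -0, 1.328, -0.073], TCP at [0.191, -0.542, 0.231] pointing down, gripper open.
Joint ranges: [-3.12, 3.12], [-1.05, 2.28], [0.14, 2.33], [-1.42, 4.57], [0.1, 2.73], [-2.68, 2.68]. Speed limits (rad/s): [2.57, 2.57, 3.14, 3.14, 3.14, 3.14].

### API

Orientations are given as a unit quaternion [w, x, y, z].
In Python, from station import env, capture gives the robot as it stands. Calls block until the motion is done:
- env.reach(position, orientation): joint-space move of the TCP to a pose.
- env.line_to(position, v=0.15, attitude=None): straight line of the TCP; attitude=None keeps the orientation; v is the mean speed in m/s.
- env.movej(angles): joint-space move.
- env.open_gripper() and env.grab(newtons=None): open the fingers fully, or close them until they stop; newtons is the grip in N (None keeps the last).
- env.dwell(seconds).
- env.ik(position, orientation): joint angles nearest the present ones, or None.
- env.sense(): the state.
- capture(name): name is "side" or "top" or "wrist"; returns a dict with "image" (420x560x3 uint8, red, green, blue), "K" (3x3 intrinsics, pixels), "eye" and "rotation" of the camera in the world; the wrist camera has in their place "hand_eye" (4x4, takes a point from camera to tool coordinates, whose origin is the TCP and whose axes are the flange's). Camera axes: x right, y down, z forward; pixel columns grow to the right and rows downward; lengths in m; the calibration is good to about 2 mm. A picture is of the moment at which its call begins: read the wrist's pose just before it. There is no depth.
A pose or a line that the arm cannot do raises env.PlanningError and nothing moves.
- env.finish_job(): hands the job in; it is judged then, once.
The state is a dict: "clock": time; "joint_pos": joint angles; "qd": joint speeds; "joint_efforts": joint torques, N m; "tcp_pos": TCP position; "tool_rot": TCP orientation; "contact_force": force on the tool from outside, world axes, zero at the start; "torque": the same for the moment, N m; "opening": finger opening in m; "grasp_force": force on a finger pad.
Only numpy, scipy, OpenCV 4.12 (cv2) and the standard library are available. Lean on these libraries where they do the work, as an engineer would, in place of code of your own. Each camera call takes 0.05 s, during which the arm holds its last target. There are 200 camera calls.

### The job

Make the hose test stand safe: swing the long supply lever anticlockwise (seen from above) until it comes up against its rubber stop, which frees the interlock, and then swing the short bleed lever anticlockwise right up to its own rubber stop. Feel for the stops and press only gently against them and against the interlock, and leave the parts lying around on the bench where they are.

Things in the scene. Friction and masses are not known exactly. Their poses are not given: they have to be found in the camera images.
- stand: Grey steel base block of the hose test stand, fixed to the bench, 200 mm (its x) by 250 mm (its y) by 50 mm high, with short pipe unions up to 30 mm out of its two y sides. Origin: centre of its underside; z up. Two valve spindles stand on it, 85 mm apart along its y: the supply valve on the +y half, the bleed valve on the -y half.
- supply_axis (a point): Point on the vertical turning axis of the supply lever, on its top face, 92 mm above the bench; axes as the stand's. Under the lever turns a drum, 128 mm across, with a lug and one 14 mm slot in its wall. Only with the lug within 0.04 rad of the supply stop does the slot face the bleed valve's blade and let it in; while the blade is in the slot the supply lever is trapped.
- supply_grip (a point): Centre (half-way up) of the upright black round grip at the end of the long supply lever: diameter 24 mm, height 54 mm (from 92 to 146 mm above the bench), 110 mm from supply_axis. The lever below it is a flat steel bar 16 mm wide and 8 mm thick, its top 92 mm above the bench.
- supply (a joint): Angle of the supply lever, rad, growing anticlockwise seen from above; 0: the lever points 0.70 rad anticlockwise from the stand's +x. Starts between 0 and 0.25. The angle at its stop differs from time to time, anywhere from 0.80 to 1.70, as the drum below is clamped on the spindle at no fixed setting. Turns stiffly (some 3 to 5 N at the grip) and stays where it is left.
- supply_stop: Upright rubber-sleeved pin fixed on the stand, diameter 10 mm, from 50 to 74 mm above the bench, 72 mm from the supply axis, that the drum's lug meets. More than 40 N here (about 28 N pushed at the supply grip) is too hard. Its rubber foot gives 1 mm per 15 N. Origin at its foot.
- bleed_axis (a point): Point on the vertical turning axis of the bleed lever, on the lever's top face, 88 mm above the bench; the axes are the stand's.
- bleed_grip (a point): Centre (half-way up) of the upright black round grip at the end of the short bleed lever: diameter 20 mm, height 48 mm (from 88 to 136 mm above the bench), 85 mm from bleed_axis. The lever below it is a flat steel bar 16 mm wide and 8 mm thick, its top 88 mm above the bench.
- bleed (a joint): Angle of the bleed lever, rad, growing anticlockwise seen from above; 0: the lever points 225 degrees anticlockwise from the stand's +x. It starts between 0 and 0.08, meets the drum's wall and is blocked at about 0.2 while the supply lever is not at its stop, and meets its own stop at about 1.2. It turns stiffly (some 3 to 5 N at the grip) and stays where it is left.
- bleed_stop: Upright rubber-sleeved pin fixed on the stand, diameter 10 mm, from 50 to 91 mm above the bench, 50 mm from the bleed axis, that the bar of the bleed lever meets. More than 40 N here (about 26 N pushed at the bleed grip) is too hard. Its rubber foot gives 1 mm per 15 N. Origin at its foot.
- blade: Curved steel blade 8 mm thick that turns with the bleed lever, hanging from a plate at 60 mm radius from the bleed axis, opposite to the bleed grip; it enters the drum's slot. More than 35 N on it (about 28 N pushed at the bleed grip) is forcing the interlock. Origin: on the bleed axis, 80 mm above the bench.
- carton: Small cardboard carton of parts, 90 x 140 x 70 mm, on the bench; origin at the centre of its underside.
- fitting: Brass hose fitting standing on the bench, 40 mm across, 45 mm high; origin at the centre of its underside.
- bush: Black rubber bush (thick ring), 60 mm across, 30 mm high, on the bench; origin at the centre of its underside.
- wrench: Open-ended steel wrench lying flat on the bench; origin at the centre of its underside.

How it is judged:
By the outcome, as a careful person would: the job done as asked, in the order asked, and still so for the second after the job is handed in, with the robot touching nothing.
It also fails if it takes over 72 s, if anything falls off the work surface, if the arm or the gripper's body presses on something with over 40 N, if the wrist force passes 120 N, or if a joint passes its speed limit or range.

## Working session

There is one attempt and no reset: what is moved stays moved. The work goes in short steps, each a Python script; the robot and the scene stay as the last script left them, time stands still between calls to the robot, and variables do not carry over. Pictures are saved under pics/ and viewed, at most 10 in all, crops included, and the job is handed in when it is done.

```bash
ls; mkdir -p pics
python3 - <<'E'
from station import env, capture
import cv2, pickle
d={}
for n in ("top","side"):
    c=capture(n); d[n]=c
    cv2.imwrite(f"pics/{n}0.png",c["image"][:,:,::-1])
    print(n,c["K"],c["eye"],c["rotation"])
pickle.dump(d,open("d0.pkl","wb"))
s=env.sense(); print(s)
E
```

```text
pics
top [[531.47611835   0.         285.7154935 ]
 [  0.         531.47611835 210.01365245]
 [  0.           0.           1.        ]] [ 0.42908779 -0.02065693  1.56712442] [-0.03290677  0.71502959 -0.69796332  0.02229427]
side [[405.08352252   0.         280.59294486]
 [  0.         405.08352252 208.22634164]
 [  0.           0.           1.        ]] [ 0.42999661 -0.79313171  0.95260522] [-0.36475127  0.92913395 -0.05367103  0.02803636]
{'clock': 0.1, 'joint_pos': array([-1.30548944e+00,  3.07510888e-01,  1.50753233e+00, -3.37062411e-05,
        1.32839035e+00, -7.35112460e-02]), 'qd': array([ 0.00061467, -0.00037022, -0.00376757,  0.00089823, -0.00113342,
       -0.00121422]), 'joint_efforts': array([ 3.15583402e-04, -4.58528924e+01, -2.52608263e+01, -1.02878339e-04,
        5.57504216e-03, -1.00122492e-05]), 'tcp_pos': array([ 0.19091139, -0.54172771,  0.2304698 ]), 'tool_rot': array([-9.14661387e-04,  9.85683468e-01,  1.68603835e-01, -1.04416070e-04]), 'contact_force': array([ 0.0448438 , -0.66748893,  0.15925555]), 'torque': array([-0.03539974, -0.02310957, -0.03844532]), 'grasp_force': 0.0, 'opening': 0.08528889798274852}
```

View pics/top0.png

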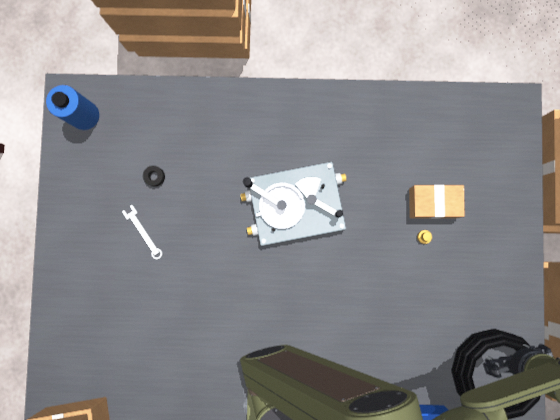

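View pics/side0.png

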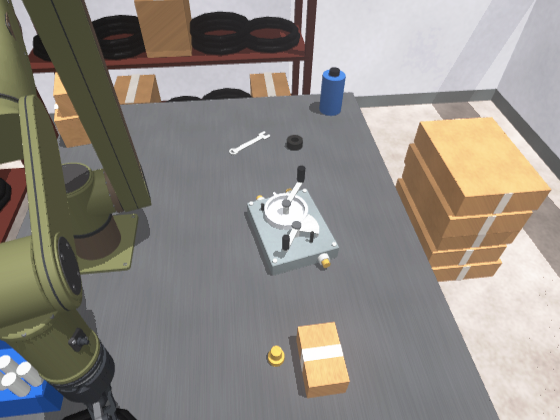

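The top view shows the stand at about (297,204). The supply axis is at (282,205) with its grip at (248,182); the bleed axis is at (312,200) with its grip at (340,213). The carton, fitting, bush and wrench are all well clear. Next I'll zoom in on the stand.

```bash
cat > h.py <<'E'
import numpy as np, pickle
from scipy.spatial.transform import Rotation as R
D=pickle.load(open("d0.pkl","rb"))
def ray(c,u,v):
    q=np.array(c["rotation"]); M=R.from_quat(q[[1,2,3,0]]).as_matrix() if q.shape==(4,) else q
    return np.array(c["eye"]), M@np.linalg.solve(c["K"],[u,v,1.])
def plane(c,u,v,z):
    e,d=ray(c,u,v); return e+d*(z-e[2])/d[2]
def tri(c1,p1,c2,p2):
    e1,d1=ray(c1,*p1);e2,d2=ray(c2,*p2)
    A=np.c_[d1,-d2]; t=np.linalg.lstsq(A,e2-e1,rcond=None)[0]
    a,b=e1+t[0]*d1,e2+t[1]*d2
    return (a+b)/2,np.linalg.norm(a-b)
E
python3 - <<'E'
from h import *
import cv2
a=D["top"]["image"][150:260,225:365]; b=D["side"]["image"][155:285,235:350]
cv2.imwrite("pics/z.png",np.vstack([cv2.resize(a,(700,550),interpolation=cv2.INTER_CUBIC)])[:,:,::-1])
cv2.imwrite("pics/zs.png",cv2.resize(b,None,fx=4.5,fy=4.5,interpolation=cv2.INTER_CUBIC)[:,:,::-1])
# dark blobs, both views
for n,(r0,r1,c0,c1) in dict(top=(150,260,225,365),side=(155,285,235,350)).items():
    im=D[n]["image"][r0:r1,c0:c1]; m=(im.max(2)<30).astype(np.uint8)
    k,l,st,ce=cv2.connectedComponentsWithStats(m)
    for i in range(1,k):
        if st[i,4]>8: print(n,st[i,:5]+[c0,r0,0,0,0],ce[i]+[c0,r0])
for nm,p,z in [("sax",(282,205),.092),("bax",(312,200),.088),("sgrip",(248,182),.146),("bgrip",(340,213),.136)]: print(nm,plane(D["top"],*p,z))
E
```

```text
top [247 183   5   4   9] [249.55555556 185.11111111]
sax [0.55800783 0.01362548 0.092     ]
bax [ 0.57434395 -0.06974255  0.088     ]
sgrip [0.61336688 0.1056073  0.146     ]
bgrip [ 0.53618799 -0.1443113   0.136     ]
```

View pics/z.png

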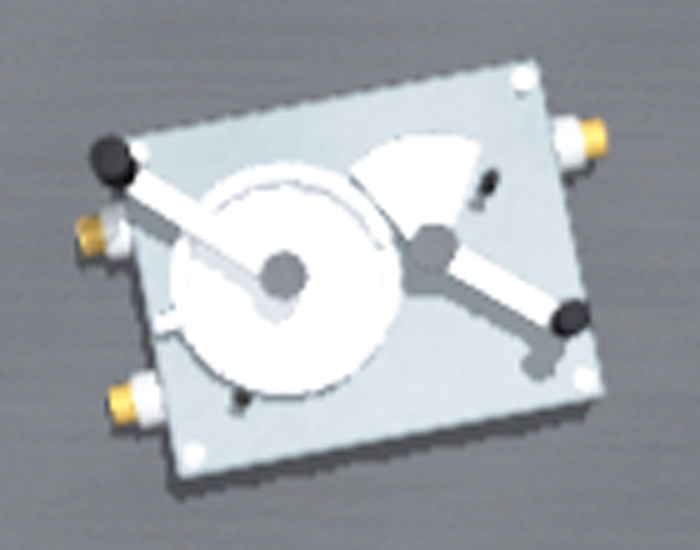

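View pics/zs.png

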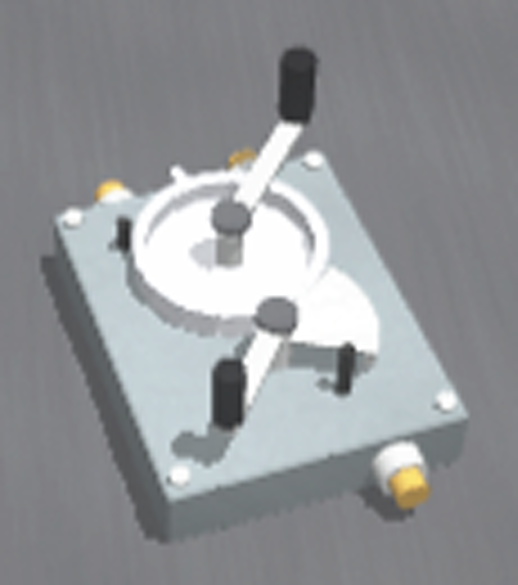

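The crops show the supply grip top at about (247.6,181.6) and the bleed grip top at about (339.4,213.2). The axes measure 85 mm apart, and the grip radii come out at about 107 and 84 mm, which agrees with the spec. The lug appears roughly 45° short of its stop pin. I'll check the heights by triangulation, then push the supply lever with shut fingers.

```bash
cat >> h.py <<'E'
SAX=np.array([.558,.0136]); BAX=np.array([.5743,-.0697])
def pose(ax,r,off,phi,z,flip):
    u=np.array([np.cos(phi),np.sin(phi)]); t=np.array([-u[1],u[0]])
    x=np.r_[t*flip,0]; Z=np.array([0,0,-1.]); M=np.c_[x,np.cross(Z,x),Z]
    q=R.from_matrix(M).as_quat()[[3,0,1,2]]
    return np.r_[ax+r*u-off*t,z],q,t
def push(env,ax,r,off,z,flip,phi,end,step,fmax,bias,v=.05):
    """advance along the arc until the tangential reaction exceeds fmax"""
    log=[]
    while phi<end:
        phi+=step; p,q,t=pose(ax,r,off,phi,z,flip)
        env.line_to(p,v=v,attitude=q)
        s=env.sense(); f=-(s["contact_force"]-bias)[:2]@t
        log.append((round(phi,3),round(float(f),1)))
        if f>fmax: break
    return phi,log
E
python3 - <<'E'
from h import *
from station import env
print(tri(D["top"],(247.6,181.6),D["side"],(301.7,167.2)),tri(D["top"],(339.4,213.2),D["side"],(285.9,236.8)))
env.grab(20)
phi=np.deg2rad(58.9)-.2
p,q,t=pose(SAX,.109,.024,phi,.108,-1)
env.reach(p+[0,0,.12],q); env.line_to(p,v=.15)
env.dwell(.2)
s=env.sense(); bias=s["contact_force"]; print(s["clock"],s["joint_pos"],bias,s["opening"],s["tcp_pos"]-p)
phi,log=push(env,SAX,.109,.024,.108,-1,phi,np.deg2rad(58.9)+.15,.018,9,bias)
s=env.sense(); print(phi,log,s["clock"],s["contact_force"])
np.save("st.npy",np.r_[phi,bias])
E
```

```text
(array([0.61348965, 0.10644868, 0.14946959]), np.float64(0.0009680181627441997)) (array([ 0.5343965 , -0.14259117,  0.13643331]), np.float64(0.0023583677639770675))
4.7333 [5.44825103e-02 5.17674490e-01 1.48481614e+00 1.48366648e-06
 1.13666121e+00 2.36804151e+00] [-0.49476419 -0.16707286 -0.09377027] 0.00020722808682914812 [8.55466472e-04 7.11335032e-05 1.30021107e-03]
1.1879989294246605 [(np.float64(0.846), 0.4), (np.float64(0.864), 0.6), (np.float64(0.882), -0.0), (np.float64(0.9), 1.6), (np.float64(0.918), 0.8), (np.float64(0.936), 0.9), (np.float64(0.954), 1.0), (np.float64(0.972), -0.1), (np.float64(0.99), 0.7), (np.float64(1.008), -0.0), (np.float64(1.026), 1.4), (np.float64(1.044), 0.0), (np.float64(1.062), 0.1), (np.float64(1.08), 3.5), (np.float64(1.098), 3.1), (np.float64(1.116), 3.2), (np.float64(1.134), 3.3), (np.float64(1.152), 2.6), (np.float64(1.17), 2.6), (np.float64(1.188), 2.9)] 9.7333 [ 3.04102549  0.85257347 -0.56491547]
```

Run:
```python
from h import *
from station import env
st=np.load("st.npy"); phi,bias=st[0],st[1:]
phi,l=push(env,SAX,.109,.024,.108,-1,phi,1.58,.04,9,bias)
print([x[1] for x in l])
if l[-1][1]<9:
    phi,l=push(env,SAX,.109,.024,.108,-1,phi,2.62,.012,10.5,bias); print([tuple(map(float,x)) for x in l[-10:]], max(x[1] for x in l[:-3]))
env.dwell(.2); s=env.sense(); t=pose(SAX,.109,.024,phi,.1,-1)[2]; print(phi,-(s["contact_force"]-bias)[:2]@t,s["clock"],s["tcp_pos"])
np.save("st.npy",np.r_[phi,bias])
```

```text
[2.0, 1.9, 1.6, 1.6, 1.8, 1.4, 2.2, 2.2, 1.7, 1.7]
[(1.732, 3.4), (1.744, 3.2), (1.756, 2.8), (1.768, 3.3), (1.78, 4.2), (1.792, 4.7), (1.804, 5.8), (1.816, 7.8), (1.828, 10.4), (1.84, 12.6)] 5.8
1.839998929424661 11.328663922398897 17.6833 [0.55611623 0.12565474 0.10821812]
```

The reaction rose steadily from 1.78 rad to 11 N, which is the stop, and at the angle I expected. I'll back off and move to the bleed lever.

Run:
```python
from h import *
from station import env, capture
import cv2
phi=np.load("st.npy")[0]
p,q,t=pose(SAX,.109,.024,phi,.108,-1)
b=p-np.r_[t*.02,0]; env.line_to(b,v=.08); env.line_to(b+[0,0,.1],v=.2)
phi=4.24-.27; a=(BAX,.085,.022,.100,1)
p,q,t=pose(a[0],a[1],a[2],phi,a[3],a[4])
env.line_to(p+[0,0,.13],v=.2,attitude=q); env.line_to(p,v=.12); env.dwell(.2)
s=env.sense(); bias=s["contact_force"]; print(s["clock"],s["joint_pos"].round(2),bias)
c=capture("top"); cv2.imwrite("pics/t2.png",cv2.resize(c["image"][150:260,225:365],(700,550),interpolation=cv2.INTER_CUBIC)[:,:,::-1])
phi,l=push(env,*a,phi,4.46,.015,9,bias)
s=env.sense();print(phi,[float(x[1]) for x in l],s["clock"])
np.save("st.npy",np.r_[phi,bias])
```

```text
21.6083 [-0.31  0.36  1.81 -0.    0.97  2.  ] [ 0.42888293  0.70826428 -0.2046895 ]
4.46499999999999 [0.5, -0.4, 0.3, -0.1, 0.1, 0.0, 0.1, -1.0, 0.4, -0.6, -0.3, 0.3, -0.1, -0.2, -0.5, 0.3, 1.7, 2.2, 2.9, 1.9, 1.7, 2.6, 2.4, 2.7, 2.4, 2.2, 2.3, 2.0, 2.6, 2.1, 2.3, 2.5, 2.4] 29.9083
```

View pics/t2.png

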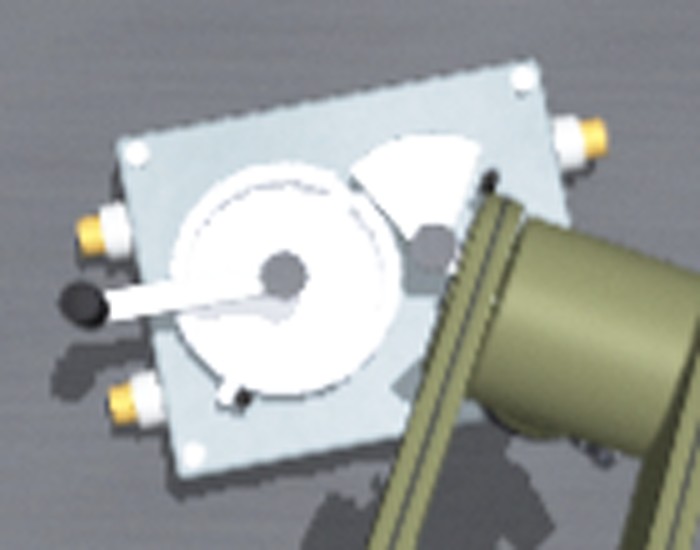

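The picture shows the lug touching the stop pin at about (230,395) in the crop, with the supply grip at (85,303). The bleed lever is already at about 0.3 rad, past the 0.2 block point, so I'll carry on to its stop.

Run:
```python
from h import *
from station import env
st=np.load("st.npy"); phi,bias=st[0],st[1:]; a=(BAX,.085,.022,.100,1)
phi,l=push(env,*a,phi,5.12,.03,9,bias); print(phi,[float(x[1]) for x in l])
if l[-1][1]<9:
    phi,l=push(env,*a,phi,5.6,.013,11,bias); print(phi,[float(x[1]) for x in l])
env.dwell(.3); s=env.sense(); t=pose(*a[:3],phi,.1,1)[2]; print(phi,-(s["contact_force"]-bias)[:2]@t,s["clock"])
np.save("st.npy",np.r_[phi,bias])
```

```text
5.124999999999996 [2.6, 2.3, 1.1, 2.0, 2.4, 3.0, 2.5, 2.8, 3.0, 1.3, 1.5, 1.7, 3.1, 2.3, 2.5, 2.4, 2.7, 3.0, 2.6, 2.5, 3.0, 2.8]
5.462999999999993 [3.9, 3.6, 4.0, 4.1, 2.7, 3.7, 3.0, 4.0, 4.1, 3.4, 3.0, 3.8, 3.3, 3.9, 4.5, 4.1, 4.6, 4.1, 3.8, 4.2, 4.7, 7.3, 8.5, 8.4, 10.8, 12.4]
5.462999999999993 12.042492383010776 42.2083
```

The force rose at about 5.40 rad, which is about 1.2 rad of joint travel, so this is the bleed stop. I'll back off and check before handing in.

Run:
```python
from h import *
from station import env, capture
import cv2
phi=np.load("st.npy")[0]
p,q,t=pose(BAX,.085,.022,phi,.1,1)
b=p-np.r_[t*.02,0]; env.line_to(b,v=.08); env.line_to(b+[0,0,.13],v=.2)
env.line_to([.45,-.35,.25],v=.3); print(env.sense()["clock"])
c=capture("top"); cv2.imwrite("pics/t3.png",cv2.resize(c["image"][150:260,225:365],(700,550),interpolation=cv2.INTER_CUBIC)[:,:,::-1])
```

```text
44.3667
```

View pics/t3.png

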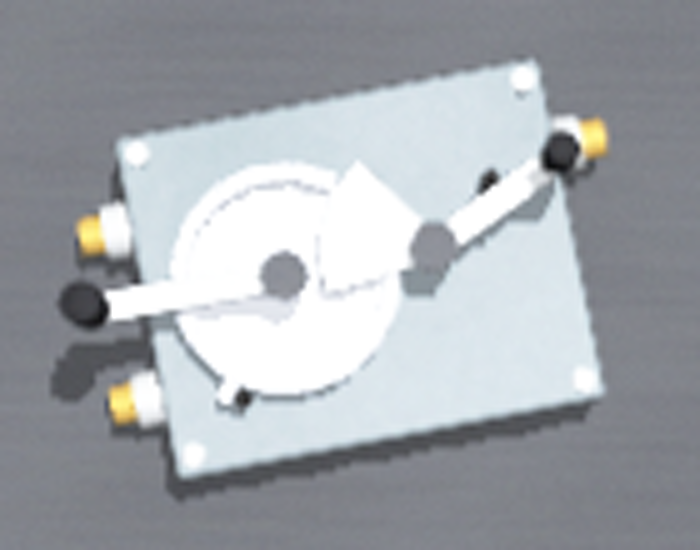

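The bleed bar lies against its pin at about (490,182) in the crop, the blade is in the drum, and the lug is still on the supply stop at (235,397). The robot is clear of everything.

```bash
python3 -c "
from station import env
print(env.finish_job())"
```

```text
the job is handed in; nothing more can be done
None
```

The supply lever and then the bleed lever were each swung anticlockwise to their rubber stops, with at most about 13 N at the grips; the loose parts were left alone, and the job was handed in at about 44 s.

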